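# Roll the bar offcuts label-up and scan them in

### The job

Book in the round bar offcuts that lie on the bench (one of steel, brass, copper and white plastic may be missing): roll each one along the bench, never lifting it, until its label faces straight up. Take the hand scanner from its mat and scan the bars in the order steel, brass, copper, white: hold it upright and still for a good three seconds over the middle of each label, its window 6 cm above the label and the long side of its head along the bar. Finally stand the scanner back upright in the middle of its mat, leave every label facing up, and do not disturb the oil bottle or the tub of ferrules.

Things in the scene. Friction and masses are not known exactly. Their poses are not given: they have to be found in the camera images.
- steel_bar: dark steel solid round bar, 25 mm dia. x 80 mm, 0.16 to 0.45 kg, lying on the bench (z = 0). Origin at its very centre, 12.5 mm up; x along the bar; z from the centre out through the middle of the label, so z points up when the label does. White label with black code bars: mid-length, 44 mm long, 80 deg of arc. Rolls without slipping, 12.5 mm per rad turned; stops soon when let go. May be absent.
- steel_bar_label (a point): middle of the dark steel bar's label, on the bar's surface 12.5 mm from its axis; axes as the bar's. Absent with the bar.
- brass_bar: yellow brass solid round bar, 25 mm dia. x 80 mm, 0.16 to 0.45 kg, lying on the bench (z = 0). Origin at its very centre, 12.5 mm up; x along the bar; z from the centre out through the middle of the label, so z points up when the label does. White label with black code bars: mid-length, 44 mm long, 80 deg of arc. Rolls without slipping, 12.5 mm per rad turned; stops soon when let go. May be absent.
- brass_bar_label (a point): middle of the yellow brass bar's label, on the bar's surface 12.5 mm from its axis; axes as the bar's. Absent with the bar.
- copper_bar: red-brown copper solid round bar, 25 mm dia. x 80 mm, 0.16 to 0.45 kg, lying on the bench (z = 0). Origin at its very centre, 12.5 mm up; x along the bar; z from the centre out through the middle of the label, so z points up when the label does. White label with black code bars: mid-length, 44 mm long, 80 deg of arc. Rolls without slipping, 12.5 mm per rad turned; stops soon when let go. May be absent.
- copper_bar_label (a point): middle of the red-brown copper bar's label, on the bar's surface 12.5 mm from its axis; axes as the bar's. Absent with the bar.
- white_bar: white plastic solid round bar, 25 mm dia. x 80 mm, 0.16 to 0.45 kg, lying on the bench (z = 0). Origin at its very centre, 12.5 mm up; x along the bar; z from the centre out through the middle of the label, so z points up when the label does. White label with black code bars: mid-length, 44 mm long, 80 deg of arc. Rolls without slipping, 12.5 mm per rad turned; stops soon when let go. May be absent.
- white_bar_label (a point): middle of the white plastic bar's label, on the bar's surface 12.5 mm from its axis; axes as the bar's. Absent with the bar.
- scanner_mid (a point): middle of the hand scanner, 60 mm above its underside. z up to its yellow top; x along its head's long side = scan line. Stands on the mat, underside 4 mm above the bench. Head 66 (x) x 48 (y) mm to 24 mm height, shoulder 56 x 40 to 35, then a straight grip 36 (x) x 30 (y) mm to 118, cap to 122; red trigger 3.5 mm out of the -x face. 0.16 kg. Grip it across y from above; no trigger pull needed
- scanner_focus (a point): the scanner's focus: the point 60 mm below the middle of its window (120 mm below point scanner_mid), where a label reads best; below the bench top while the scanner is parked
- scanner_mat: the scanner's parking mat, a fixed black rubber pad 105 (x) x 85 (y) x 4 mm with a yellow outline; origin at the centre of its underside on the bench, its x along the long side
- oil_bottle: oil bottle with red spout, 35 mm wide, 106 mm high, a bystander; origin at the centre of its underside
- tub_blue_caps: clear round tub of blue and green ferrules, 108 mm wide, 37 mm high, a bystander; origin at the centre of its underside
- scanner: the same scanner; origin at the centre of its underside, where the window is, looking down along -z; axes as point scanner_mid
- stop_strip: aluminium stop strip screwed to the bench between the bars and the vice, 170 (x) x 10 (y) x 12 mm high; origin at the centre of its underside. It keeps the bars from rolling on to the vice, to its right (-y)
- clamp_fixture: toggle clamp fixed to the bench beyond the bars, on a pale base about 90 (x) x 150 (y) mm; its red lever stands up about 0.1 m near its right (-y) end. An obstacle only; origin at the centre of its underside
- mini_vice: small vice fixed to the bench right of the stop strip, about 100 x 80 mm and 80 mm high, its T-handle towards the robot, 60 mm up, reaching as far left as the strip. An obstacle only; origin at the centre of its underside
Not all that is in view belongs to the job. Of the things shaped like the brass_bar, the yellow one is meant.

How it is judged:
On the way, in this order (a step that is already met when the one before it is completed fails the run):
1. steel bar scanned: label up (0.35 rad), the scanner's focus within 20 mm of the label's middle, its axis square to the label (0.35 rad), its x along the bar (0.35 rad), kept so for 2.5 s (angle between steel_bar's own z axis and vertical below 0.35 rad and distance between scanner_focus and steel_bar_label below 0.02 m and angle between the z axis of scanner_mid and the z axis of steel_bar, either way round below 0.35 rad and angle between the x axis of scanner_mid and the x axis of steel_bar, either way round below 0.35 rad and linear speed of steel_bar below 0.025 m/s), for 2.5 s.
2. brass bar scanned: label up (0.35 rad), the scanner's focus within 20 mm of the label's middle, its axis square to the label (0.35 rad), its x along the bar (0.35 rad), kept so for 2.5 s (angle between brass_bar's own z axis and vertical below 0.35 rad and distance between scanner_focus and brass_bar_label below 0.02 m and angle between the z axis of scanner_mid and the z axis of brass_bar, either way round below 0.35 rad and angle between the x axis of scanner_mid and the x axis of brass_bar, either way round below 0.35 rad and linear speed of brass_bar below 0.025 m/s), for 2.5 s.
3. copper bar scanned: label up (0.35 rad), the scanner's focus within 20 mm of the label's middle, its axis square to the label (0.35 rad), its x along the bar (0.35 rad), kept so for 2.5 s (angle between copper_bar's own z axis and vertical below 0.35 rad and distance between scanner_focus and copper_bar_label below 0.02 m and angle between the z axis of scanner_mid and the z axis of copper_bar, either way round below 0.35 rad and angle between the x axis of scanner_mid and the x axis of copper_bar, either way round below 0.35 rad and linear speed of copper_bar below 0.025 m/s), for 2.5 s.
4. white plastic bar scanned: label up (0.35 rad), the scanner's focus within 20 mm of the label's middle, its axis square to the label (0.35 rad), its x along the bar (0.35 rad), kept so for 2.5 s (angle between white_bar's own z axis and vertical below 0.35 rad and distance between scanner_focus and white_bar_label below 0.02 m and angle between the z axis of scanner_mid and the z axis of white_bar, either way round below 0.35 rad and angle between the x axis of scanner_mid and the x axis of white_bar, either way round below 0.35 rad and linear speed of white_bar below 0.025 m/s), for 2.5 s.
At the end, for the whole second after the job is handed in: The bars that are present lie on the bench, at rest, labels up (each bar's z within 0.35 rad of vertical); the scanner stands on its mat, upright (within 0.08 rad), its centre within 25 mm of the mat's centre, let go and at rest (angle between each of steel_bar, brass_bar, copper_bar, white_bar's own z axis and vertical below 0.35 rad and height (world z) of each of steel_bar, brass_bar, copper_bar, white_bar below 0.017 m and linear speed of each of steel_bar, brass_bar, copper_bar, white_bar, scanner below 0.02 m/s and horizontal distance between scanner and scanner_mat below 0.025 m and angle between scanner's own z axis and vertical below 0.08 rad and height (world z) of scanner below 0.008 m); the robot touches nothing.
It fails at once if a bar is lifted off the bench (its centre more than 27 mm above it) (height (world z) of any of steel_bar, brass_bar, copper_bar, white_bar above 0.027 m).
It fails at once if the oil bottle or the tub of ferrules is moved more than 30 mm (distance of any of oil_bottle, tub_blue_caps from where it was at the start of the episode above 0.03 m).
Of steel_bar, brass_bar, copper_bar, white_bar only 3 to 4 are there at a start; the rules pass over those that are not, and their reading is None.
At some moment in a run one of steel_bar, brass_bar, copper_bar, white_bar may be knocked a few centimetres aside while the robot is not near it.
It also fails if it takes over 210 s, if anything falls off the work surface, if the arm or the gripper's body presses on something with over 40 N, if the wrist force passes 120 N, or if a joint passes its speed limit or range.

### The arm

A 6-joint arm with a two-finger parallel gripper is mounted at the origin on a cart in front of the work surface, level with it; the furniture and walls round the work are solid. World frame = base frame: x ahead of the robot, y to its left, z up, the work surface at z = 0. Lengths are in m, angles in rad, forces in N, time in s.
With the tool pointing down it reaches from about 0.375 to 0.9 m from the base axis. Payload 3.1 kg.
Tool frame: the origin (TCP) lies between the finger pads; the fingertips stand manip.nose_length ahead of it and the grasp point (between the pads) lies 5 mm behind it (manip.nose_length is the distance from the TCP to the fingertips, in m); z points along the fingers, y is the line along which they close (so a half turn about z gives the same grasp; the last joint's range is limited). The gripper opens to 85 mm and grips with 20 to 120 N. Pads are 22 mm wide; open, the fingers measure 114 mm over their backs; the gripper's body (76 mm by 85 mm) begins 54 mm behind the grasp point. The pads swing forward as they close: fully open they stand 13 mm farther back than shut.
Start: joints at [1.107, 0.527, 1.433, -0, 1.181, -0.178], TCP at [0.176, 0.6, 0.245] pointing down, gripper open.
Joint ranges: [-3.08, 3.08], [-0.75, 2.2], [0.22, 2.44], [-1.43, 4.57], [0, 2.65], [-2.85, 2.85]. Speed limits (rad/s): [2.79, 2.79, 3.14, 3.14, 3.14, 3.14].

### API

Orientations are given as a unit quaternion [x, y, z, w].
In Python, from station import monitor, eyes, job, manip gives the robot as it stands.
- The arm moves only by the shell command python3 -m pendant 'ROWS' [FORCE]. ROWS is JSON, a list that holds one entry, the list of rows, each a list of 7 numbers: the shift along the tool's x, y, z as a fraction of full scale, then the turn, a rotation vector about the tool's x, y, z as a fraction of full scale, then the opening, from 0 (shut) to 1 (fully open). A call has 1 to 20 rows; each row shifts and turns the commanded pose from where the row before left it, along the tool's axes as they then stand; what a row does not reach is not made up. Full scale, the value 1, is 800 mm for a shift and 0.12 rad for a turn. A row lasts 1/10 s, in which the tool goes at most 50 mm and 8.59 degrees, less where a joint would pass 70% of its speed; a pose out of reach is approached as far as the arm can. A call with a number of a shift or a turn outside -1 to 1 is refused whole. A call with a gripper value outside its range is refused whole. The fingers move at their own pace and stop on an object; FORCE is the grip in N (left out, the last holds). Time passes only in rows, so rows that do not move let the fingers close. It gives the time, the measured TCP pose, the force, the opening and the grip force at its end, in the units of the state.
- monitor.sense(): the state, without advancing time (a new reading comes with each control period).
- eyes.snapshot(name): name is "side" or "top" or "wrist"; returns a dict with "pixels" (480x640x3 uint8, red, green, blue), "depth" (480x640 float32, m along the optical axis (not along the pixel's ray), 0 where there is no reading), "intrinsics" (3x3 intrinsics, pixels), "eye" and "attitude" of the camera in the world. Camera axes: x right, y down, z forward; pixel columns grow to the right and rows downward; lengths in m; the calibration is good to about 2 mm. A picture is of the moment at which its call begins.
- job.sign_off(): hands the job in; it is judged then, once.
The state is a dict: "t": time; "q": joint angles; "qd": joint speeds; "tau": joint torques, N m; "tcp_pos": TCP position; "tool_rot": TCP orientation; "force": force on the tool from outside, world axes, zero at the start; "ft_torque": the same for the moment, N m; "finger_gap": opening from 0.0 (shut) to 1.0 (fully open); "gripper_force": force on a finger pad.
Only numpy, scipy, OpenCV 4.12 (cv2) and the standard library are available. Lean on these libraries where they do the work, as an engineer would, in place of code of your own. Each camera call takes 0.05 s, during which the arm holds its last target. There are 200 camera calls.

## Working session

There is one attempt and no reset: what is moved stays moved. The work goes in short steps, Python scripts to look and compute and a shell command to move; the robot and the scene stay as the last step left them, time stands still between calls to the robot, and variables do not carry over. Pictures are saved under pics/ and viewed, at most 14 in all, crops included, and the job is handed in when it is done.

```bash
ls; mkdir -p pics; cat > h.py <<'E'
import numpy as np, cv2
from station import monitor, eyes, job, manip
from scipy.spatial.transform import Rotation as R
def snap(n):
    s=eyes.snapshot(n); s['K']=np.array(s['intrinsics']); s['e']=np.array(s['eye'])
    a=np.array(s['attitude']); s['R']=a if a.shape==(3,3) else R.from_quat(a).as_matrix(); return s
def plane(s,u,v,z):
    d=s['R']@np.linalg.inv(s['K'])@np.array([u,v,1.]); return s['e']+d*(z-s['e'][2])/d[2]
def pt(s,u,v):
    return s['e']+s['R']@(np.linalg.inv(s['K'])@np.array([u,v,1.]))*s['depth'][int(v),int(u)]
def save(n,im): cv2.imwrite('pics/'+n+'.png',im[:,:,::-1])
E
python3 - <<'E'
from h import *
for n in('top','side'):
    s=snap(n); save(n+'0',s['pixels']); print(n,s['K'].tolist(),s['e'],s['R'].tolist()); np.savez(n+'0.npz',**{k:s[k] for k in('pixels','depth','K','e','R')})
print(monitor.sense(), manip.nose_length)
E
```

```text
pics
top [[536.4136788330578, 0.0, 328.2386333907996], [0.0, 536.4136788330578, 238.95657863329728], [0.0, 0.0, 1.0]] [0.39380663 0.22383374 1.21684012] [[0.029034599134857866, -0.9914693047386116, 0.12706537614241037], [-0.9994042055737375, -0.03116718011371786, -0.014827028201410665], [0.01866081280664024, -0.1265591744793446, -0.9917835194338038]]
side [[570.7146767046231, 0.0, 320.8337379082336], [0.0, 570.7146767046231, 245.57399076655744], [0.0, 0.0, 1.0]] [0.59180592 1.19790074 0.42797943] [[-0.9990203460804286, -0.0021266234298077946, -0.04420209938599302], [0.040563535277532904, 0.35528453647091524, -0.9338776674438872], [0.017690328519554273, -0.93475578394436, -0.3548502172176811]]
{'t': 0.1, 'q': array([ 1.10649640e+00,  5.28388436e-01,  1.43379245e+00, -1.82188933e-05,
        1.18139050e+00, -1.78500335e-01]), 'qd': array([-2.38951243e-03, -8.52457072e-04, -3.18858136e-03,  2.87105287e-05,
       -1.94805431e-04,  4.69214086e-04]), 'tau': array([ 7.86877251e-06, -4.43304706e+01, -1.78585035e+01, -2.37570530e-04,
        3.84337065e-03, -1.12925323e-05]), 'tcp_pos': array([0.17589558, 0.59908777, 0.24441627]), 'tool_rot': array([ 1.42410449e-01,  9.89807196e-01, -9.41364736e-04, -3.04543079e-04]), 'force': array([ 0.49582966, -0.64171171,  0.24792305]), 'ft_torque': array([ 0.00612198, -0.00026126,  0.08928491]), 'gripper_force': 0.0, 'finger_gap': 0.9963299173799628} 0.014
```

View pics/top0.png

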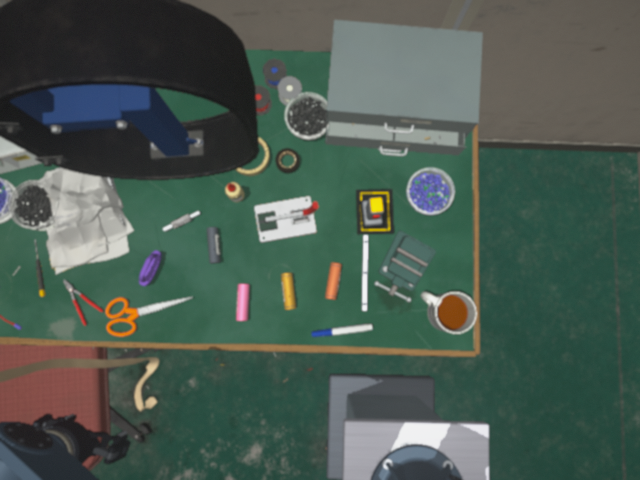

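View pics/side0.png

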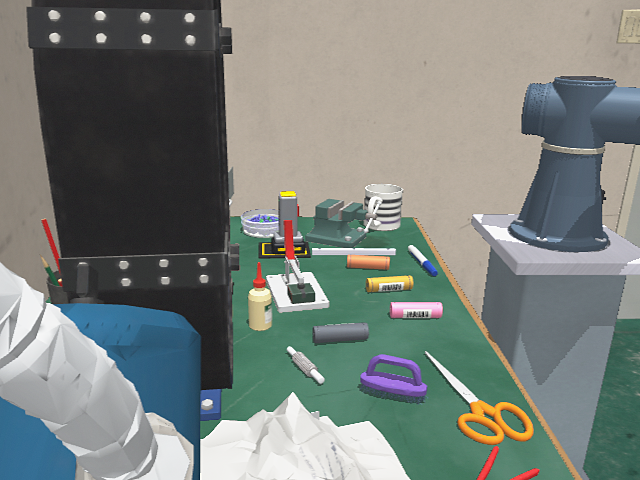

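The top view shows the dark grey steel bar at (214,245), a pink bar at (243,302), brass at (288,291), copper at (333,281), the scanner on its mat at (375,210), the clamp at (287,218), the oil bottle at (235,190) and the tub at (431,190). I see no white bar. In the side view, the brass and pink labels face towards +y, and the steel and copper labels are hidden.

Candidates for the "brass-like" bar are yellow (288,291), pink (243,302) and red-brown (333,281). The yellow one fits brass, and the pink one is a decoy.

```bash
cat >> h.py <<'E'
def load(n):
    d=np.load(n); return {k:d[k] for k in d.files}
def cloud(s):
    v,u=np.mgrid[0:480,0:640]; p=np.stack([u,v,np.ones_like(u)],-1)@np.linalg.inv(s['K']).T*s['depth'][...,None]
    return s['e']+p@s['R'].T
def objs(s,lo=.008,hi=.04,ymax=.6):
    P=cloud(s); m=((P[...,2]>lo)&(P[...,2]<hi)&(P[...,0]>.2)&(P[...,0]<.8)&(abs(P[...,1])<ymax)).astype(np.uint8)
    n,l,st,c=cv2.connectedComponentsWithStats(m)
    for i in range(1,n):
        if st[i,4]>60:
            q=P[l==i]; x,y=c[i]; (cx,cy),(w,h),a=cv2.minAreaRect((q[:,:2]*1000).astype(np.float32))
            print((int(x),int(y)),st[i,4],'c mm',int(cx),int(cy),'wh',int(w),int(h),'ang',round(a,1),'zmax',round(q[:,2].max()*1000),'rgb',s['pixels'][l==i].mean(0).astype(int))
E
python3 - <<'E'
from h import *
s=load('top0.npz'); objs(s); print('tall'); objs(s,.06,.9)
P=cloud(s)
print(np.median(P[300:320,400:420,2]), P[30,100],P[160,200],P[100,100])
cv2.imwrite('pics/c1.png',cv2.resize(s['pixels'][150:350,150:420,::-1],None,fx=2.9,fy=2.9,interpolation=cv2.INTER_CUBIC))
E
```

```text
(186, 157) 1835 c mm 736 539 wh 124 129 ang 5.0 zmax 40 rgb [50 51 50]
(307, 132) 235 c mm 788 262 wh 82 22 ang 89.9 zmax 40 rgb [128 129 125]
(257, 161) 267 c mm 725 376 wh 49 89 ang 54.6 zmax 31 rgb [171 157 112]
(287, 159) 330 c mm 727 304 wh 53 55 ang 88.3 zmax 26 rgb [75 74 60]
(430, 190) 1613 c mm 663 -21 wh 104 105 ang 77.6 zmax 40 rgb [118 127 164]
(283, 219) 1694 c mm 592 304 wh 84 129 ang 12.0 zmax 40 rgb [188 191 189]
(368, 217) 289 c mm 608 111 wh 65 61 ang 3.3 zmax 40 rgb [95 95 87]
(180, 220) 215 c mm 580 539 wh 17 88 ang 28.8 zmax 25 rgb [167 169 166]
(213, 244) 409 c mm 527 462 wh 79 25 ang 8.4 zmax 33 rgb [ 97 104 105]
(391, 253) 438 c mm 518 54 wh 36 110 ang 66.1 zmax 35 rgb [ 78 104  97]
(364, 272) 335 c mm 476 121 wh 166 10 ang 0.1 zmax 23 rgb [223 224 226]
(419, 271) 201 c mm 488 -2 wh 26 110 ang 58.1 zmax 26 rgb [ 79 104  96]
(154, 263) 220 c mm 474 588 wh 21 71 ang 88.6 zmax 39 rgb [ 91  72 128]
(333, 280) 407 c mm 455 191 wh 25 80 ang 82.2 zmax 32 rgb [193 121  82]
(288, 290) 405 c mm 429 291 wh 79 25 ang 9.2 zmax 31 rgb [183 147  67]
(242, 301) 405 c mm 402 3
[... 340 characters left out ...]
400, 125) 6934 c mm 762 69 wh 74 300 ang 0.0 zmax 213 rgb [116 124 120]
(232, 188) 120 c mm 646 418 wh 27 26 ang 43.2 zmax 107 rgb [175 128  93]
(374, 207) 328 c mm 608 110 wh 40 30 ang 6.7 zmax 133 rgb [179 157  45]
(312, 207) 95 c mm 605 243 wh 15 24 ang 15.2 zmax 116 rgb [154  73  67]
(414, 250) 600 c mm 521 19 wh 71 37 ang 62.2 zmax 86 rgb [ 89 109 103]
(401, 276) 685 c mm 458 51 wh 71 71 ang 65.5 zmax 93 rgb [ 95 113 107]
(451, 309) 558 c mm 392 -52 wh 110 83 ang 89.3 zmax 95 rgb [168 168 161]
(35, 446) 3415 c mm 210 566 wh 90 34 ang 63.4 zmax 595 rgb [47 51 57]
0.0013522392525008309 [0.74519242 0.52023761 0.55015254] [0.71687647 0.50151781 0.02975475] [0.74257535 0.61665904 0.30918606]
```

View pics/c1.png

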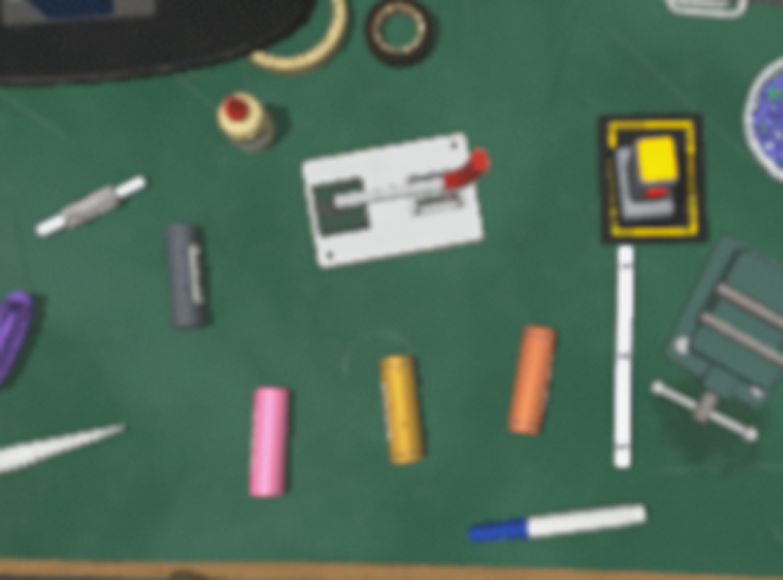

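The enlarged crop shows the steel label's edge on its -y side and the brass label's edge on its +y side. The copper label is hidden. The pink bar is a plain decoy and there is no white bar. Next I'll get the bar axes and plan the first approach.

```bash
cat >> h.py <<'E'
def bar(s,x,y,r=.045,zlo=.006):
    "refine bar axis from depth near xy(m): centre and direction"
    P=cloud(s).reshape(-1,3); c=np.array([x,y])
    m=(P[:,2]>zlo)&(P[:,2]<.035)&(np.hypot(P[:,0]-x,P[:,1]-y)<r+.01); q=P[m]
    (cx,cy),(w,h),a=cv2.minAreaRect((q[:,:2]*1000).astype(np.float32))
    a=np.radians(a) if w>h else np.radians(a+90); a=(a+np.pi/2)%np.pi-np.pi/2
    return np.array([cx,cy])/1000,a,(round(w),round(h))
def goto(x,y,z,a=None):
    "rows info to move TCP to x,y,z with tool x axis along bar angle a (mod pi, nearest); tool down"
    st=monitor.sense(); M=R.from_quat(st['tool_rot']).as_matrix(); p=np.array(st['tcp_pos'])
    M2=M
    if a is not None:
        cur=np.arctan2(M[1,0],M[0,0]); d=(a-cur+np.pi/2)%np.pi-np.pi/2
        print('turn about tool z: total frac %.2f (of .12)'%(-d/.12), 'rad',round(-d,3))
        c=np.cos(cur+d); sn=np.sin(cur+d); M2=np.array([[c,sn,0],[sn,-c,0],[0,0,-1.]])
    D=np.array([x,y,z])-p
    print('tcp',p.round(4),'shift frac BEFORE turn',(M.T@D/.8).round(4),'AFTER turn',(M2.T@D/.8).round(4),'dist',round(np.linalg.norm(D),3),'tilt',(M.T@[0,0,-1.]).round(4))
E
python3 - <<'E'
from h import *
s=load('top0.npz')
for n,x,y in(('st',.527,.462),('br',.429,.291),('co',.455,.191),('pink',.402,.393)):
    print(n,bar(s,x,y))
s=snap('wrist'); st=monitor.sense(); M=R.from_quat(st['tool_rot']).as_matrix()
print('cam in tool',M.T@(s['e']-st['tcp_pos']),(M.T@s['R']).round(3).tolist(),s['K'].tolist())
goto(.527,.462,.2,bar(load('top0.npz'),.527,.462)[1])
E
```

```text
st (array([0.53198944, 0.46278128]), np.float64(-1.3413834579198758), (94, 98))
br (array([0.42945837, 0.29137134]), np.float64(-0.00998818566834192), (89, 105))
co (array([0.45338034, 0.18710294]), np.float64(0.450443538087558), (88, 83))
pink (array([0.3990881 , 0.39157309]), np.float64(0.3509971082423642), (100, 93))
cam in tool [ 6.77618099e-02  5.25886576e-05 -1.28198167e-01] [[-0.001, -0.964, -0.265], [1.0, -0.001, 0.0], [-0.001, -0.265, 0.964]] [[391.1143793574865, 0.0, 319.8756497856459], [0.0, 391.1143793574865, 241.34675498678874], [0.0, 0.0, 1.0]]
turn about tool z: total frac 8.80 (of .12) rad 1.056
tcp [0.176  0.5992 0.2445] shift frac BEFORE turn [-0.4694 -0.0407  0.0556] AFTER turn [-0.2668  0.3883  0.0557] dist 0.38 tilt [-3.0e-04  1.7e-03  1.0e+00]
```

```bash
python3 - <<'E'
from h import *
goto(.527,.462,.2,np.radians(8.4))
E
```

```text
turn about tool z: total frac -3.60 (of .12) rad -0.432
tcp [0.176  0.5992 0.2445] shift frac BEFORE turn [-0.4694 -0.0407  0.0556] AFTER turn [-0.4091 -0.2337  0.0557] dist 0.38 tilt [-3.0e-04  1.7e-03  1.0e+00]
```

```bash
python3 -m pendant '[[[0,0,0,0,0,-0.9,1],[0,0,0,0,0,-0.9,1],[0,0,0,0,0,-0.9,1],[0,0,0,0,0,-0.9,1],[-0.051,-0.029,0.007,0,0,0,1],[-0.051,-0.029,0.007,0,0,0,1],[-0.051,-0.029,0.007,0,0,0,1],[-0.051,-0.029,0.007,0,0,0,1],[-0.051,-0.029,0.007,0,0,0,1],[-0.051,-0.029,0.007,0,0,0,1],[-0.051,-0.029,0.007,0,0,0,1],[-0.051,-0.029,0.007,0,0,0,1],[0,0,0,0,0,0,1],[0,0,0,0,0,0,1]]]'
python3 - <<'E'
from h import *
s=snap('wrist'); save('w1',s['pixels']); np.savez('w1.npz',**{k:s[k] for k in('pixels','depth','K','e','R')})
goto(.527,.462,.2,np.radians(8.4))
objs(s)
E
```

```text
t: 1.55
tcp_pos: [0.5268, 0.4624, 0.1994]
tool_rot: [-0.072, 0.997, -0.0, -0.001]
force: [-1.0, -0.7, -0.0]
finger_gap: 0.999
gripper_force: 0.0
turn about tool z: total frac -0.01 (of .12) rad -0.001
tcp [0.5256 0.4632 0.1998] shift frac BEFORE turn [-0.0015 -0.0017 -0.0003] AFTER turn [-0.0015 -0.0017 -0.0003] dist 0.002 tilt [-2.e-03  3.e-04  1.e+00]
(110, 56) 4322 c mm 428 293 wh 79 24 ang 9.2 zmax 26 rgb [167 139  80]
(248, 47) 3414 c mm 407 392 wh 25 67 ang 89.7 zmax 27 rgb [235 169 201]
(489, 183) 1958 c mm 473 590 wh 21 72 ang 84.3 zmax 40 rgb [ 98  74 140]
(320, 217) 2981 c mm 525 463 wh 80 25 ang 7.9 zmax 27 rgb [ 99 104 107]
(130, 260) 12050 c mm 591 305 wh 84 130 ang 12.0 zmax 40 rgb [196 200 198]
(400, 288) 1404 c mm 578 539 wh 16 89 ang 27.0 zmax 18 rgb [193 192 189]
(255, 334) 714 c mm 636 420 wh 34 17 ang 82.7 zmax 40 rgb [123 128 115]
(207, 388) 799 c mm 697 384 wh 14 46 ang 9.5 zmax 26 rgb [174 161 120]
(377, 406) 4169 c mm 695 525 wh 43 153 ang 5.5 zmax 40 rgb [37 38 40]
(250, 403) 314 c mm 708 424 wh 26 8 ang 47.7 zmax 26 rgb [175 162 119]
(89, 465) 626 c mm 788 279 wh 23 44 ang 0.2 zmax 37 rgb [152 153 148]
```

View pics/w1.png

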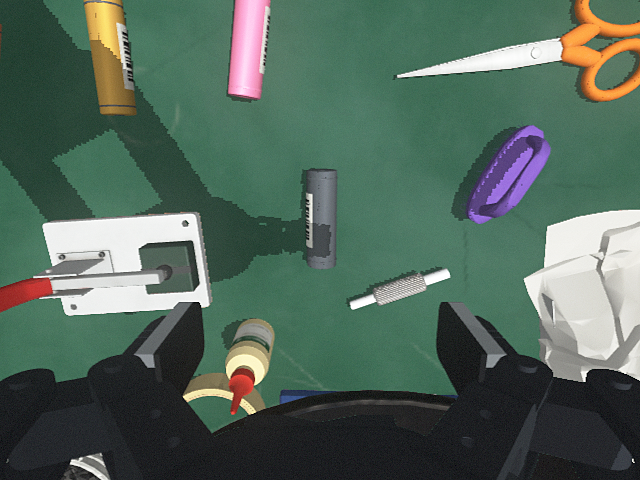

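The wrist view shows the steel bar at (320,217) with its label along the left (-y) flank at about u = 305–313. The brass label is on its +y flank at (127,55). The bottle spout at (240,385) is well clear. Now to measure the roll angles by casting rays onto the cylinders.

```bash
cat >> h.py <<'E'
def label(s,cx,cy,adeg,kind):
    """roll angle of white label pixels: 0 up, + towards the bar's left (+y); ray x cylinder"""
    a=np.radians(adeg); ax=np.array([np.cos(a),np.sin(a),0]); n=np.array([-np.sin(a),np.cos(a),0]); C=np.array([cx,cy,.0125])
    im=s['pixels'].astype(int); v,u=np.mgrid[0:480,0:640]
    d=(np.stack([u,v,np.ones_like(u)],-1)@np.linalg.inv(s['K']).T)@s['R'].T
    o=s['e']-C; oy,oz=o@n,o[2]; dy,dz=d@n,d[...,2]
    A=dy**2+dz**2;B=oy*dy+oz*dz;Q=B*B-A*(oy**2+oz**2-.0125**2); ok=Q>0
    t=(-B-np.sqrt(np.where(ok,Q,0)))/A; p=o+d*t[...,None]; X=p@ax; ang=np.degrees(np.arctan2(p@n,p[...,2]))
    on=ok&(abs(X)<.04); hi=im.max(-1); lo=im.min(-1)
    w=(lo>(150 if kind=='steel' else 120))&((hi-lo)<45)
    m=on&w&(abs(X)<.024)
    va=ang[on&(abs(X)<.02)]; vis=(np.percentile(va,1).round(),np.percentile(va,99).round())
    if m.sum()<10: print(kind,'none',m.sum(),'visible',vis); return
    q=np.percentile(ang[m],[2,50,98]).round(1); xr=np.percentile(X[m],[2,98]).round(4)
    print(kind,'n',m.sum(),'ang 2/50/98',q,'X',xr,'visible',vis)
E
python3 - <<'E'
from h import *
s=load('w1.npz'); label(s,.525,.463,8,'steel'); label(s,.4285,.2925,9.2,'brass')
t=load('top0.npz'); label(t,.525,.463,8,'steel'); label(t,.4285,.2925,9.2,'brass')
t=load('side0.npz');label(t,.4285,.2925,9.2,'brass')
P=cloud(s); l=P[205:225,318:332]; print(l[...,2].mean())
E
```

```text
steel n 194 ang 2/50/98 [-58.9 -40.8 -31.6] X [-0.0204  0.0216] visible (np.float64(-81.0), np.float64(75.0))
brass n 371 ang 2/50/98 [56.5 67.3 96.3] X [-0.0219  0.0203] visible (np.float64(-51.0), np.float64(102.0))
steel none 2 visible (np.float64(-89.0), np.float64(63.0))
brass none 0 visible (np.float64(-78.0), np.float64(73.0))
brass n 123 ang 2/50/98 [ 54.5  72.7 122.3] X [-0.0218  0.0216] visible (np.float64(-13.0), np.float64(140.0))
0.024818988737778457
```

```bash
python3 -m pendant '[[[0,0,0,0,0,0,0.5],[0,0,0,0,0,0,0.5],[0,0,0.05,0,0,0,0.5],[0,0,0.05,0,0,0,0.5],[0,0,0.05,0,0,0,0.5],[0,0,0.05,0,0,0,0.5],[0,0,0.027,0,0,0,0.5],[0,0,0,0,0,0,0.5],[0,0,0,0,0,0,0.35],[0,0,0,0,0,0,0.35],[0,0,0,0,0,0,0.35],[0,0,0,0,0,0,0.35]]]' 20
python3 - <<'E'
from h import *
goto(.525,.463,.018); s=snap('wrist'); save('w2',s['pixels'])
E
```

```text
t: 2.8
tcp_pos: [0.5269, 0.4642, 0.0207]
tool_rot: [-0.073, 0.997, 0.001, 0.001]
force: [0.2, 0.8, -0.2]
finger_gap: 0.352
gripper_force: 0.0
tcp [0.5269 0.4642 0.0207] shift frac BEFORE turn [ 0.0026 -0.0011  0.0034] AFTER turn [ 0.0026 -0.0011  0.0034] dist 0.004 tilt [ 0.0027 -0.0012  1.    ]
```

View pics/w2.png

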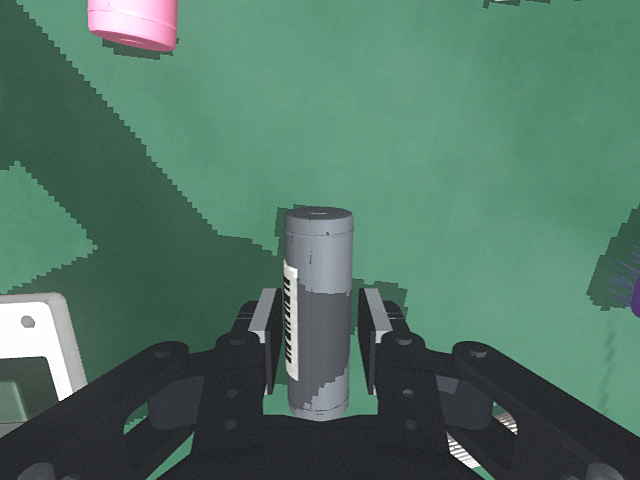

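The fingers straddle the steel bar at (319,310), with about 2 mm of play on each side and the label on its left flank. Rolling it about 17 mm towards +y.

```bash
python3 -m pendant '[[[0,0.0024,0,0,0,0,0.35],[0,0.0024,0,0,0,0,0.35],[0,0.0024,0,0,0,0,0.35],[0,0.0024,0,0,0,0,0.35],[0,0.0024,0,0,0,0,0.35],[0,0.0024,0,0,0,0,0.35],[0,0.0024,0,0,0,0,0.35],[0,0.0024,0,0,0,0,0.35],[0,0.0020,0,0,0,0,0.35],[0,0,0,0,0,0,0.35],[0,0,0,0,0,0,0.35],[0,0,0,0,0,0,0.35],[0,0,0,0,0,0,0.35]]]'
python3 - <<'E'
from h import *
s=snap('wrist'); objs(s)
P=cloud(s)
st=monitor.sense(); print(st['tcp_pos'])
p=st['tcp_pos']
for dn in(-2.4,0,2.4):
    a=np.radians(8); label(s,p[0]-.002-dn/1000*np.sin(a),p[1]+dn/1000*np.cos(a),8,'steel')
E
```

```text
t: 4.15
tcp_pos: [0.5237, 0.4803, 0.0189]
tool_rot: [-0.073, 0.997, 0.0, -0.0]
force: [-0.9, 0.6, -0.2]
finger_gap: 0.35
gripper_force: 0.0
(79, 22) 4264 c mm 433 393 wh 15 24 ang 2.6 zmax 26 rgb [233 179 208]
(315, 313) 13452 c mm 523 479 wh 80 25 ang 7.7 zmax 27 rgb [136 140 141]
(619, 288) 3855 c mm 489 583 wh 41 16 ang 7.9 zmax 30 rgb [108  82 152]
(263, 319) 1856 c mm 523 463 wh 23 13 ang 45.7 zmax 40 rgb [69 73 74]
(375, 319) 1854 c mm 519 501 wh 23 13 ang 8.2 zmax 40 rgb [72 77 77]
(12, 381) 2790 c mm 563 361 wh 52 9 ang 11.6 zmax 22 rgb [179 184 181]
(509, 424) 123 c mm 560 566 wh 5 4 ang 71.6 zmax 13 rgb [228 230 230]
(458, 451) 356 c mm 574 546 wh 14 5 ang 57.0 zmax 17 rgb [211 208 206]
[0.52367204 0.48028267 0.01890376]
steel n 3825 ang 2/50/98 [-39.7   3.7  40.6] X [-0.0225  0.0231] visible (np.float64(-73.0), np.float64(74.0))
steel n 3809 ang 2/50/98 [-58.2  -7.1  26.9] X [-0.0225  0.0233] visible (np.float64(-74.0), np.float64(73.0))
steel n 3358 ang 2/50/98 [-73.8 -13.1  15. ] X [-0.0226  0.0231] visible (np.float64(-74.0), np.float64(72.0))
```

Steel's label is up to within about 5°. Next I'll release it, rise and go over brass, leaving the copper view for later.

```bash
python3 - <<'E'
from h import *
goto(.4285,.2925,.2,np.radians(9.2))
E
```

```text
turn about tool z: total frac -0.12 (of .12) rad -0.014
tcp [0.5237 0.4803 0.0189] shift frac BEFORE turn [ 0.1519 -0.2149 -0.2264] AFTER turn [ 0.155  -0.2127 -0.2264] dist 0.278 tilt [-0.  0.  1.]
```

```bash
python3 -m pendant '[[[0,-0.002,0,0,0,0,0.35],[0,0,0,0,0,0,0.5],[0,0,0,0,0,0,0.5],[0,0,0,0,0,0,0.5],[0,0,-0.056,0,0,0,0.5],[0,0,-0.056,0,0,0,0.5],[0,0,-0.056,0,0,0,0.5],[0,0,-0.058,0,0,0,0.5],[0.038,-0.053,0,0,0,0,0.5],[0.038,-0.053,0,0,0,0,0.5],[0.038,-0.053,0,0,0,0,0.5],[0.039,-0.053,0,0,0,-0.12,0.5],[0,0,0,0,0,0,0.5],[0,0,0,0,0,0,0.5]]]'
python3 - <<'E'
from h import *
s=snap('wrist'); objs(s); np.savez('w3.npz',**{k:s[k] for k in('pixels','depth','K','e','R')}); save('w3',s['pixels'])
label(s,.4285,.2925,9.2,'brass'); label(s,.455,.191,-7.8,'copper')
t=snap('top'); objs(t)
E
```

```text
t: 5.6
tcp_pos: [0.4316, 0.3006, 0.2002]
tool_rot: [-0.079, 0.997, 0.0, 0.0]
force: [1.0, 0.2, -0.1]
finger_gap: 0.495
gripper_force: 0.0
(166, 80) 3668 c mm 344 170 wh 15 134 ang 9.1 zmax 18 rgb [163 175 208]
(100, 225) 2636 c mm 474 121 wh 11 169 ang 89.8 zmax 14 rgb [210 210 215]
(436, 198) 3223 c mm 400 391 wh 80 25 ang 0.1 zmax 27 rgb [240 184 214]
(309, 211) 3028 c mm 427 291 wh 80 25 ang 8.0 zmax 27 rgb [218 188 104]
(185, 223) 3097 c mm 453 192 wh 25 80 ang 82.2 zmax 26 rgb [167 105  77]
(23, 256) 5312 c mm 513 64 wh 50 118 ang 86.5 zmax 37 rgb [ 98 128 121]
(628, 334) 994 c mm 486 585 wh 48 17 ang 0.3 zmax 37 rgb [ 98  74 139]
(501, 324) 1214 c mm 502 475 wh 38 24 ang 9.4 zmax 27 rgb [120 124 127]
(75, 355) 2075 c mm 583 107 wh 21 48 ang 10.3 zmax 40 rgb [93 95 93]
(314, 375) 6875 c mm 588 317 wh 85 103 ang 12.0 zmax 40 rgb [197 201 199]
(523, 414) 87 c mm 588 522 wh 13 8 ang 42.2 zmax 17 rgb [181 180 177]
brass n 168 ang 2/50/98 [52.5 59.4 85.4] X [-0.0217  0.0206] visible (np.float64(-75.0), np.float64(85.0))
copper n 17 ang 2/50/98 [-54.2 -52.5 -50.4] X [-0.0179  0.016 ] 
[... 633 characters left out ...]
mm 525 478 wh 80 24 ang 8.1 zmax 33 rgb [124 130 128]
(391, 253) 440 c mm 519 54 wh 36 110 ang 65.6 zmax 35 rgb [ 81 107  99]
(364, 272) 328 c mm 476 121 wh 166 10 ang 0.1 zmax 20 rgb [182 183 187]
(419, 271) 202 c mm 489 -1 wh 27 110 ang 60.0 zmax 25 rgb [ 81 107  99]
(154, 263) 220 c mm 474 589 wh 21 71 ang 88.7 zmax 40 rgb [ 93  74 131]
(333, 280) 404 c mm 455 191 wh 25 80 ang 82.2 zmax 31 rgb [128  83  60]
(290, 302) 122 c mm 405 286 wh 28 22 ang 1.7 zmax 32 rgb [176 140  65]
(452, 311) 789 c mm 392 -70 wh 68 75 ang 60.5 zmax 40 rgb [134  77  31]
(429, 310) 108 c mm 390 -27 wh 80 17 ang 24.7 zmax 39 rgb [139 141 136]
(348, 328) 300 c mm 348 153 wh 15 102 ang 8.2 zmax 22 rgb [153 159 163]
```

View pics/w3.png

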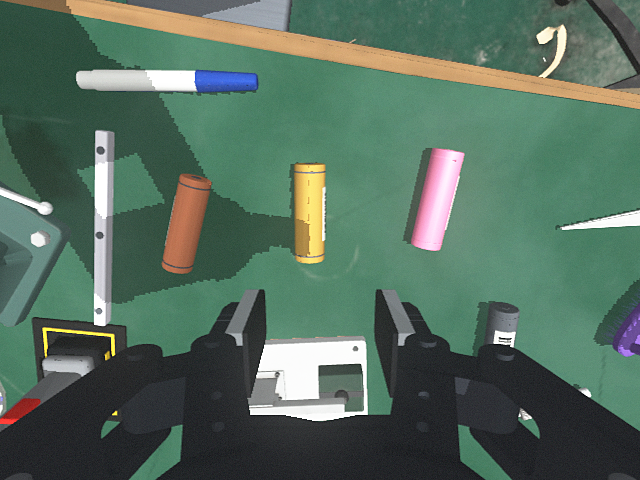

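Wrist view: brass at (310,213) with its label on the right (+y) flank. Copper at (186,224) shows no label, so it lies underneath, towards -y. Steel at (503,322) has its label up. Rolling brass by 20.5 mm towards -y.

```bash
python3 -m pendant '[[[0.007,-0.0103,0,0,0,0,0.5],[0,0,0.05,0,0,0,0.5],[0,0,0.05,0,0,0,0.5],[0,0,0.05,0,0,0,0.5],[0,0,0.05,0,0,0,0.5],[0,0,0.027,0,0,0,0.5],[0,0,0,0,0,0,0.5],[0,0,0,0,0,0,0.35],[0,0,0,0,0,0,0.35],[0,0,0,0,0,0,0.35]]]'
python3 - <<'E'
from h import *
s=snap('wrist'); objs(s)
E
```

```text
t: 6.7
tcp_pos: [0.4286, 0.2928, 0.0196]
tool_rot: [-0.08, 0.997, 0.0, 0.002]
force: [-0.8, -0.9, -0.7]
finger_gap: 0.351
gripper_force: 0.0
(95, 23) 9014 c mm 340 206 wh 13 63 ang 10.7 zmax 18 rgb [ 77 101 167]
(592, 292) 15347 c mm 400 391 wh 25 79 ang 89.9 zmax 26 rgb [234 176 206]
(316, 311) 13766 c mm 427 291 wh 79 25 ang 8.5 zmax 27 rgb [204 173  96]
(48, 324) 13367 c mm 453 193 wh 24 80 ang 82.6 zmax 26 rgb [177 110  80]
(263, 319) 1839 c mm 428 276 wh 23 14 ang 46.2 zmax 40 rgb [72 72 70]
(375, 318) 1829 c mm 424 314 wh 23 13 ang 9.2 zmax 40 rgb [77 77 74]
```

```bash
python3 -m pendant '[[[0,-0.00245,0,0,0,0,0.35],[0,-0.00245,0,0,0,0,0.35],[0,-0.00245,0,0,0,0,0.35],[0,-0.00245,0,0,0,0,0.35],[0,-0.00245,0,0,0,0,0.35],[0,-0.00245,0,0,0,0,0.35],[0,-0.00245,0,0,0,0,0.35],[0,-0.00245,0,0,0,0,0.35],[0,-0.00245,0,0,0,0,0.35],[0,-0.00245,0,0,0,0,0.35],[0,-0.00245,0,0,0,0,0.35],[0,-0.002,0,0,0,0,0.35],[0,0,0,0,0,0,0.35],[0,0,0,0,0,0,0.35],[0,0,0,0,0,0,0.35]]]'
python3 - <<'E'
from h import *
s=snap('wrist'); objs(s); p=monitor.sense()['tcp_pos']; print(p); save('w4',s['pixels'])
for dn in(0,1.5,2.4):
    a=np.radians(8.7); label(s,p[0]-.001-dn/1000*np.sin(a),p[1]+dn/1000*np.cos(a),8.7,'brass')
E
```

```text
t: 8.25
tcp_pos: [0.4312, 0.2694, 0.0181]
tool_rot: [-0.08, 0.997, -0.0, 0.0]
force: [1.1, -0.1, 0.5]
finger_gap: 0.347
gripper_force: 0.0
(130, 24) 13093 c mm 341 194 wh 14 86 ang 10.3 zmax 18 rgb [120 140 192]
(323, 313) 13368 c mm 430 271 wh 78 24 ang 8.9 zmax 27 rgb [195 179 129]
(111, 308) 9735 c mm 445 193 wh 25 65 ang 81.9 zmax 26 rgb [179 112  82]
(620, 341) 4741 c mm 412 379 wh 58 11 ang 9.7 zmax 25 rgb [208 134 165]
(263, 320) 1900 c mm 431 253 wh 23 14 ang 46.6 zmax 40 rgb [71 73 73]
(375, 320) 1893 c mm 427 290 wh 23 13 ang 9.3 zmax 40 rgb [78 80 79]
(126, 423) 68 c mm 489 199 wh 0 10 ang 81.5 zmax 16 rgb [107  74  61]
[0.43117758 0.26941592 0.01810195]
brass n 3767 ang 2/50/98 [-27.    9.3  57.4] X [-0.0202  0.0227] visible (np.float64(-73.0), np.float64(73.0))
brass n 3780 ang 2/50/98 [-35.3   2.7  45.1] X [-0.0203  0.0226] visible (np.float64(-74.0), np.float64(72.0))
brass n 3794 ang 2/50/98 [-40.7  -1.3  39.3] X [-0.0203  0.0226] visible (np.float64(-74.0), np.float64(72.0))
```

```bash
python3 -m pendant '[[[0,0.002,0,0,0,0,0.35],[0,0,0,0,0,0,0.5],[0,0,0,0,0,0,0.5],[0,0,0,0,0,0,0.5],[0,0,-0.06,0,0,0,0.5],[0,0,-0.06,0,0,0.81,0.5],[0,0,-0.0,0,0,0.81,0.5],[0,0,0,0,0,0.81,0.5],[0,0,0,0,0,0,0.5]]]'
python3 - <<'E'
from h import *
goto(.454,.192,.018,np.radians(-7.8))
E
```

```text
t: 9.2
tcp_pos: [0.431, 0.271, 0.1146]
tool_rot: [0.065, 0.998, 0.0, 0.0]
force: [-0.7, 0.2, -0.1]
finger_gap: 0.506
gripper_force: 0.0
turn about tool z: total frac 0.04 (of .12) rad 0.005
tcp [0.431  0.271  0.1146] shift frac BEFORE turn [-0.0413 -0.0942  0.1208] AFTER turn [-0.0419 -0.0939  0.1208] dist 0.127 tilt [ 8.e-04 -4.e-04  1.e+00]
```

```bash
python3 -m pendant '[[[-0.021,-0.047,0,0,0,0.04,0.5],[-0.021,-0.047,0,0,0,0,0.5],[0,0,0,0,0,0,0.5],[0,0,0.05,0,0,0,0.5],[0,0,0.05,0,0,0,0.5],[0,0,0.021,0,0,0,0.5],[0,0,0,0,0,0,0.5],[0,0,0,0,0,0,0.35],[0,0,0,0,0,0,0.35],[0,0,0,0,0,0,0.35],[0,0.0024,0,0,0,0,0.35],[0,0.0024,0,0,0,0,0.35],[0,0.0024,0,0,0,0,0.35],[0,0.0024,0,0,0,0,0.35],[0,0.0024,0,0,0,0,0.35],[0,0.0024,0,0,0,0,0.35],[0,0.0024,0,0,0,0,0.35],[0,0,0,0,0,0,0.35],[0,0,0,0,0,0,0.35]]]'
python3 - <<'E'
from h import *
s=snap('wrist'); objs(s); p=monitor.sense()['tcp_pos']; print(p); save('w5',s['pixels'])
for dn in(-2.4,-1.5):
    a=np.radians(-7.8); label(s,p[0]-.001-dn/1000*np.sin(a),p[1]+dn/1000*np.cos(a),-7.8,'copper')
E
```

```text
t: 11.1
tcp_pos: [0.4561, 0.2054, 0.0172]
tool_rot: [0.068, 0.998, 0.0, -0.0]
force: [-0.1, 0.2, -0.0]
finger_gap: 0.347
gripper_force: 0.0
(98, 31) 10623 c mm 346 157 wh 16 92 ang 8.2 zmax 18 rgb [202 205 205]
(496, 229) 17754 c mm 431 270 wh 80 25 ang 9.0 zmax 27 rgb [209 191 140]
(80, 268) 6266 c mm 428 121 wh 78 11 ang 0.1 zmax 14 rgb [198 198 204]
(308, 313) 15748 c mm 453 197 wh 39 78 ang 82.2 zmax 40 rgb [186 138 109]
(375, 320) 1920 c mm 455 222 wh 14 23 ang 45.3 zmax 40 rgb [78 75 75]
(18, 405) 1740 c mm 473 81 wh 19 16 ang 17.3 zmax 22 rgb [110 134 127]
(132, 419) 255 c mm 490 123 wh 5 13 ang 50.1 zmax 13 rgb [194 193 199]
(153, 474) 80 c mm 519 125 wh 3 5 ang 37.9 zmax 13 rgb [184 184 190]
[0.45607775 0.20529903 0.0172596 ]
copper n 1842 ang 2/50/98 [-56.4 -25.  -12.1] X [-0.022   0.0206] visible (np.float64(-72.0), np.float64(74.0))
copper n 1844 ang 2/50/98 [-67.3 -29.9 -16.4] X [-0.0217  0.0211] visible (np.float64(-72.0), np.float64(74.0))
```

View pics/w5.png

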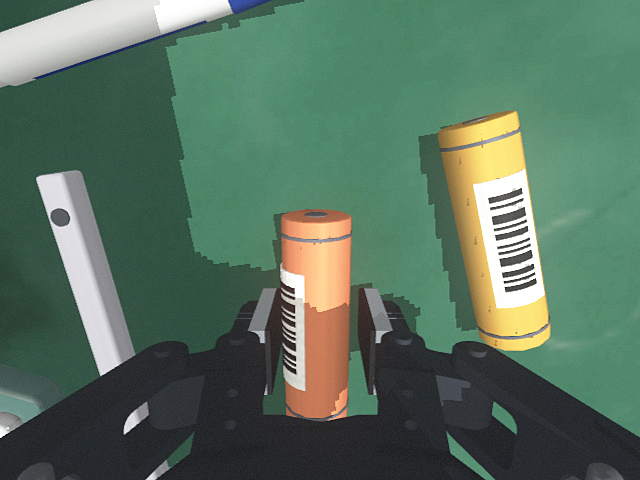

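Brass at (508,235) has its label up. Copper's label has come over on the left of the bar at (293,330), with about 53° still to go, which is 11.3 mm more towards +y.

```bash
python3 -m pendant '[[[0,0.0024,0,0,0,0,0.35],[0,0.0024,0,0,0,0,0.35],[0,0.0024,0,0,0,0,0.35],[0,0.0024,0,0,0,0,0.35],[0,0.0024,0,0,0,0,0.35],[0,0.002,0,0,0,0,0.35],[0,0,0,0,0,0,0.35],[0,0,0,0,0,0,0.35]]]'
python3 - <<'E'
from h import *
s=snap('wrist'); objs(s); p=monitor.sense()['tcp_pos']; print(p)
for dn in(-2.4,-1.5):
    a=np.radians(-7.8); label(s,p[0]-.001-dn/1000*np.sin(a),p[1]+dn/1000*np.cos(a),-7.8,'copper')
goto(.608,.11,.25,np.radians(0))
E
```

```text
t: 11.95
tcp_pos: [0.4576, 0.2165, 0.0173]
tool_rot: [0.068, 0.998, 0.0, 0.0]
force: [0.3, 0.4, -0.2]
finger_gap: 0.35
gripper_force: 0.0
(81, 26) 8654 c mm 346 163 wh 14 80 ang 7.5 zmax 17 rgb [196 198 199]
(463, 227) 17174 c mm 431 271 wh 80 24 ang 8.7 zmax 27 rgb [210 192 142]
(52, 275) 6850 c mm 432 121 wh 12 85 ang 89.7 zmax 14 rgb [194 194 200]
(308, 313) 15681 c mm 454 207 wh 39 79 ang 82.3 zmax 40 rgb [176 143 122]
(375, 321) 1933 c mm 459 238 wh 14 23 ang 82.1 zmax 40 rgb [77 78 78]
(10, 411) 913 c mm 480 87 wh 9 18 ang 82.1 zmax 16 rgb [ 86 114 107]
[0.45757679 0.21643189 0.01728478]
copper n 3818 ang 2/50/98 [-41.    1.   38.4] X [-0.0214  0.0214] visible (np.float64(-72.0), np.float64(75.0))
copper n 3818 ang 2/50/98 [-47.3  -3.1  33.1] X [-0.0214  0.0215] visible (np.float64(-72.0), np.float64(74.0))
turn about tool z: total frac -1.13 (of .12) rad -0.136
tcp [0.4576 0.2164 0.0173] shift frac BEFORE turn [-0.2043 -0.1063 -0.2909] AFTER turn [-0.188  -0.133  -0.2909] dist 0.297 tilt [ 0. -0.  1.]
```

All three labels are up to within about 5°. Now to release copper and look at the scanner from above it.

```bash
python3 -m pendant '[[[0,-0.002,0,0,0,0,0.35],[0,0,0,0,0,0,0.5],[0,0,0,0,0,0,0.5],[0,0,0,0,0,0,0.5],[0,0,-0.058,0,0,0,0.5],[0,0,-0.058,0,0,0,0.5],[0,0,-0.058,0,0,0,1],[0,0,-0.058,0,0,0,1],[0,0,-0.058,0,0,-0.565,1],[0,0,0,0,0,-0.565,1],[-0.047,-0.033,0,0,0,0,1],[-0.047,-0.033,0,0,0,0,1],[-0.047,-0.033,0,0,0,0,1],[-0.047,-0.033,0,0,0,0,1],[0,0,0,0,0,0,1],[0,0,0,0,0,0,1]]]'
python3 - <<'E'
from h import *
s=snap('wrist'); save('w6',s['pixels']); P=cloud(s); p=monitor.sense()['tcp_pos']; print(p)
def comp(lo,hi):
    m=(P[...,2]>lo)&(P[...,2]<hi)&(abs(P[...,0]-.61)<.07)&(abs(P[...,1]-.11)<.06); q=P[m]; print(m.sum(),cv2.minAreaRect((q[:,:2]*1000).astype(np.float32)),q[:,2].mean())
comp(.118,.14); comp(.02,.034)
hsv=cv2.cvtColor(s['pixels'],cv2.COLOR_RGB2HSV)
m=((hsv[...,0]>20)&(hsv[...,0]<35)&(hsv[...,1]>130)&(hsv[...,2]>120))
m2=m&(P[...,2]>.11)&(P[...,2]<.15); q=P[m2]; print('cap',m2.sum(),cv2.minAreaRect((q[:,:2]*1000).astype(np.float32)),q[:,2].mean())
m3=m&(P[...,2]<.015)&(abs(P[...,0]-.61)<.09)&(abs(P[...,1]-.11)<.08); v,u=np.nonzero(m3); q=np.array([plane(s,a,b,.004) for a,b in zip(u,v)]); print('mat',m3.sum(),cv2.minAreaRect((q[:,:2]*1000).astype(np.float32)))
E
```

```text
t: 13.6
tcp_pos: [0.6078, 0.1083, 0.2486]
tool_rot: [0.001, 1.0, 0.0, -0.001]
force: [-0.1, 0.1, -1.4]
finger_gap: 1.001
gripper_force: 0.0
[0.6067508  0.10913457 0.24862979]
1899 ((607.9183349609375, 109.74237823486328), (33.88750457763672, 28.89004135131836), 6.728945732116699) 0.12443148839178994
768 ((607.3399658203125, 109.54252624511719), (64.57209777832031, 47.99127197265625), 7.341527938842773) 0.02605354738161914
cap 1574 ((607.8892211914062, 110.49977111816406), (30.475353240966797, 28.960460662841797), 4.056265830993652) 0.1253800865953972
mat 697 ((616.1343994140625, 103.12312316894531), (89.49193572998047, 69.37202453613281), 2.9079508781433105)
```

View pics/w6.png

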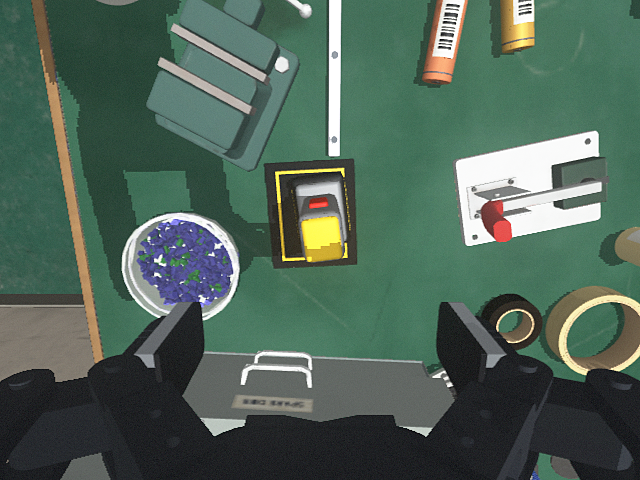

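The scanner cap is at (322,238), yawed +7°, and the mat outline spans (278,170)–(348,262). The tub at (182,262) and the clamp lever at (497,222) are clear of the fingers. Grasping now.

```bash
python3 -m pendant '[[[-0.0015,0.001,0,0,0,-0.51,1],[0,0,0,0,0,-0.51,1],[0,0,0.05,0,0,0,1],[0,0,0.05,0,0,0,1],[0,0,0.04,0,0,0,1],[0,0,0.033,0,0,0,1],[0,0,0.02,0,0,0,1],[0,0,0,0,0,0,0.2],[0,0,0,0,0,0,0.2],[0,0,0,0,0,0,0.2],[0,0,0,0,0,0,0.2],[0,0,0,0,0,0,0.2],[0,0,0,0,0,0,0.2],[0,0,0,0,0,0,0.2],[0,0,0,0,0,0,0.2]]]' 50
python3 - <<'E'
from h import *
print([plane(dict(np.load('w1.npz')),1,1,0)[:0]] and '')
st=monitor.sense(); print({k:np.round(st[k],4) for k in('tcp_pos','finger_gap','gripper_force','force')})
t=load('top0.npz'); im=t['pixels']; hsv=cv2.cvtColor(im,cv2.COLOR_RGB2HSV)
m=(hsv[...,2]<60); v,u=np.nonzero(m[185:240,350:400]); q=np.array([plane(t,a+350,b+185,.004) for a,b in zip(u,v)]); print('mat black top',cv2.minAreaRect((q[:,:2]*1000).astype(np.float32)))
v,u=np.nonzero(((hsv[...,0]>20)&(hsv[...,0]<35)&(hsv[...,1]>130)&(hsv[...,2]>90))[180:240,350:400]); q=np.array([plane(t,a+350,b+180,.004) for a,b in zip(u,v)]); print('yellow',cv2.minAreaRect((q[:,:2]*1000).astype(np.float32)))
E
```

```text
t: 15.15
tcp_pos: [0.6099, 0.1099, 0.0965]
tool_rot: [-0.061, 0.998, 0.0, 0.001]
force: [-1.1, 0.0, 5.9]
finger_gap: 0.344
gripper_force: 50.4

{'tcp_pos': array([0.6099, 0.1099, 0.0965]), 'finger_gap': np.float64(0.3437), 'gripper_force': np.float64(50.384), 'force': array([-1.0533,  0.0413,  5.8906])}
mat black top ((616.4010620117188, 101.22947692871094), (98.15216827392578, 80.87113952636719), 3.6283953189849854)
yellow ((617.5036010742188, 101.18792724609375), (94.52056121826172, 69.80577087402344), 3.0076324939727783)
```

```bash
python3 -m pendant '[[[0,0,-0.02,0,0,0,0.2],[0,0,-0.036,0,0,0,0.2],[0,0,-0.05,0,0,0,0.2],[0,0,-0.05,0,0,0,0.2],[0,0,-0.05,0,0,0,0.2],[0,0,0,0,0,0,0.2]]]'
python3 - <<'E'
from h import *
t=snap('top'); objs(t,.008,.03)
goto(.526,.4785,.26,np.radians(8))
st=monitor.sense(); print({k:np.round(st[k],4) for k in('tcp_pos','finger_gap','gripper_force','force')})
E
```

```text
t: 15.75
tcp_pos: [0.6125, 0.11, 0.2663]
tool_rot: [-0.061, 0.998, -0.0, 0.007]
force: [1.4, 0.0, -1.5]
finger_gap: 0.345
gripper_force: 49.9
(307, 131) 115 c mm 792 260 wh 14 60 ang 0.1 zmax 30 rgb [84 85 82]
(257, 161) 257 c mm 725 375 wh 49 90 ang 55.3 zmax 30 rgb [178 164 117]
(287, 159) 328 c mm 728 304 wh 56 52 ang 2.1 zmax 26 rgb [78 77 62]
(178, 165) 598 c mm 702 551 wh 43 96 ang 6.5 zmax 30 rgb [43 44 43]
(427, 194) 648 c mm 664 -11 wh 90 70 ang 6.8 zmax 30 rgb [ 78  84 120]
(284, 218) 1537 c mm 593 305 wh 85 129 ang 11.7 zmax 30 rgb [201 204 202]
(180, 220) 217 c mm 580 539 wh 16 89 ang 31.1 zmax 23 rgb [173 175 172]
(206, 244) 396 c mm 525 478 wh 80 24 ang 8.0 zmax 30 rgb [124 130 128]
(364, 272) 331 c mm 476 121 wh 166 11 ang 0.8 zmax 21 rgb [224 226 228]
(154, 264) 214 c mm 473 589 wh 21 72 ang 84.0 zmax 29 rgb [ 94  75 133]
(322, 278) 394 c mm 458 215 wh 24 79 ang 82.4 zmax 30 rgb [187 148 125]
(297, 289) 397 c mm 432 271 wh 80 25 ang 8.8 zmax 30 rgb [177 158 115]
(242, 301) 404 c mm 402 391 wh 77 25 ang 0.9 zmax 30 rgb [218 140 174]
(341, 329) 395 c mm 346 169 wh 15 133 ang 9.0 zmax 22 rgb [153 166 186]
turn about tool z: total frac -0.15 (of .12) rad -0.017
tcp [0.6106 0.11   0.263 ] shift frac BEFORE turn [0.0488 0.4701 0.003 ] AFTER turn [0.0406 0.4709 0.0038] dist 0.378 tilt [7.2e-03 8.0e-04 1.0e+00]
{'tcp_pos': array([0.6106, 0.11  , 0.263 ]), 'finger_gap': np.float64(0.3491), 'gripper_force': np.float64(49.8804), 'force': array([ 0.2902, -0.6971, -1.6102])}
```

```bash
python3 -m pendant '[[[0.003,0.029,0,0,0,0,0.2],[0.005,0.055,0,0,0,0,0.2],[0.005,0.055,0,0,0,0,0.2],[0.005,0.055,0,0,0,0,0.2],[0.005,0.055,0,0,0,0,0.2],[0.005,0.055,0,0,0,0,0.2],[0.005,0.055,0,0,0,-0.15,0.2],[0.005,0.055,0,0,0,0,0.2],[0.003,0.055,0,0,0,0,0.2],[0,0,0,0,0,0,0.2],[0,0,0,0,0,0,0.2],[0,0,0,0,0,0,0.2]]]'
python3 - <<'E'
from h import *
s=snap('wrist'); save('w7',s['pixels'])
goto(.526,.4785,.1775,np.radians(8))
label(s,.5245,.4783,8,'steel'); print(s['depth'][200:240:10,300:340:10])
t=snap('side'); save('s7',t['pixels']); label(t,.5245,.4783,8,'steel')
E
```

```text
t: 17.0
tcp_pos: [0.5286, 0.4766, 0.2577]
tool_rot: [-0.07, 0.998, -0.001, -0.002]
force: [0.3, 0.4, -1.4]
finger_gap: 0.345
gripper_force: 50.2
turn about tool z: total frac -0.01 (of .12) rad -0.001
tcp [0.5291 0.4764 0.2583] shift frac BEFORE turn [0.0032 0.0033 0.101 ] AFTER turn [0.0034 0.0032 0.101 ] dist 0.081 tilt [-0.0025  0.0017  1.    ]
steel n 521 ang 2/50/98 [-64.4  -0.4  63. ] X [-0.0226  0.0236] visible (np.float64(-69.0), np.float64(80.0))
[[0.20401986 0.20383622 0.20320989 0.20308737]
 [0.20038237 0.19940072 0.19984706 0.20052443]
 [0.1908343  0.19098353 0.19101465 0.19071643]
 [0.19145297 0.19100359 0.191763   0.19144969]]
steel n 152 ang 2/50/98 [-20.   19.7  36.5] X [-0.0229  0.0218] visible (np.float64(-18.0), np.float64(136.0))
```

View pics/w7.png

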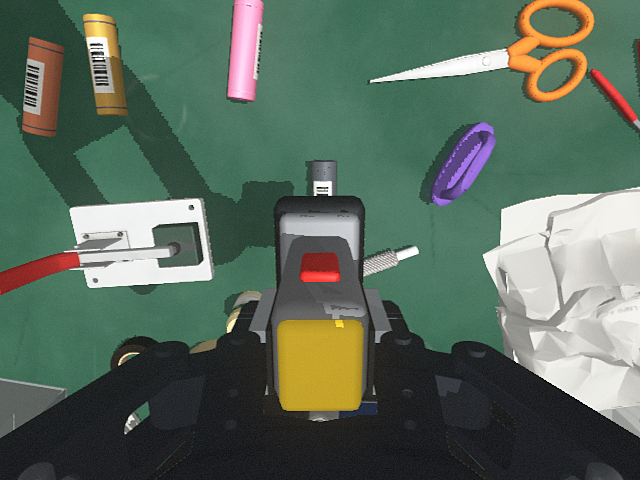

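The scanner hangs straight in the fingers, the cap at (319,362) and the head at (318,225), over the steel bar at (323,180). Its label is up. Lowering and holding.

```bash
python3 -m pendant '[[[0.0033,0.0033,0.04,0,0,0,0.2],[0,0,0.04,0,0,0,0.2],[0,0,0.02,0,0,0,0.2],[0,0,0,0,0,0,0.2],[0,0,0,0,0,0,0.2],[0,0,0,0,0,0,0.2]]]'
python3 - <<'E'
from h import *
goto(.526,.4785,.1775,np.radians(8))
t=snap('side'); save('s8',t['pixels'])
P=cloud(t); m=(abs(P[...,0]-.525)<.06)&(abs(P[...,1]-.48)<.05)&(P[...,2]>.06)&(P[...,2]<.12); q=P[m]; print('head zmin',np.percentile(q[:,2],[1,3]),'x',np.percentile(q[:,0],[1,99]),'ymax',np.percentile(q[:,1],97))
label(t,.5245,.4783,8,'steel')
E
python3 -m pendant '[[[0,0,0,0,0,0,0.2],[0,0,0,0,0,0,0.2],[0,0,0,0,0,0,0.2],[0,0,0,0,0,0,0.2],[0,0,0,0,0,0,0.2],[0,0,0,0,0,0,0.2],[0,0,0,0,0,0,0.2],[0,0,0,0,0,0,0.2],[0,0,0,0,0,0,0.2],[0,0,0,0,0,0,0.2],[0,0,0,0,0,0,0.2],[0,0,0,0,0,0,0.2],[0,0,0,0,0,0,0.2],[0,0,0,0,0,0,0.2],[0,0,0,0,0,0,0.2],[0,0,0,0,0,0,0.2],[0,0,0,0,0,0,0.2],[0,0,0,0,0,0,0.2],[0,0,0,0,0,0,0.2],[0,0,0,0,0,0,0.2]]]'
```

```text
t: 17.7
tcp_pos: [0.5275, 0.4808, 0.1819]
tool_rot: [-0.07, 0.998, 0.001, 0.002]
force: [0.0, 0.1, -0.8]
finger_gap: 0.344
gripper_force: 50.2
turn about tool z: total frac 0.00 (of .12) rad 0.0
tcp [0.5275 0.4808 0.1819] shift frac BEFORE turn [ 0.0023 -0.0026  0.0054] AFTER turn [ 0.0023 -0.0026  0.0054] dist 0.005 tilt [ 0.0036 -0.0017  1.    ]
head zmin [0.09183271 0.09297858] x [0.49345113 0.56134163] ymax 0.50810882343218
steel n 119 ang 2/50/98 [-20.9  24.1  36.6] X [-0.0225  0.0223] visible (np.float64(-18.0), np.float64(136.0))
t: 19.75
tcp_pos: [0.5261, 0.4803, 0.1797]
tool_rot: [-0.07, 0.998, 0.0, -0.0]
force: [0.6, 0.7, -1.7]
finger_gap: 0.346
gripper_force: 50.2
```

View pics/s8.png

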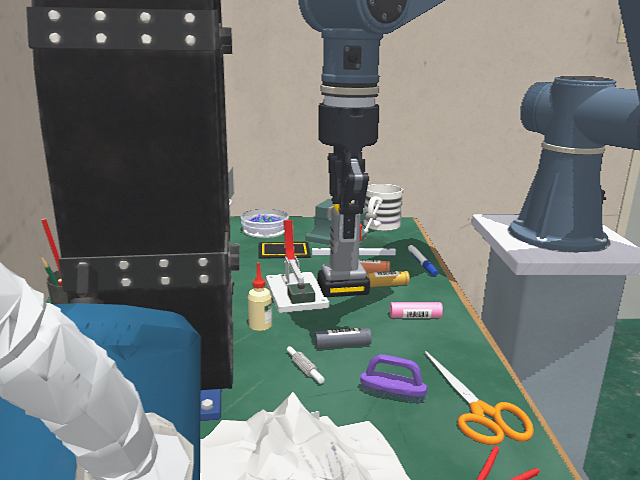

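The side view shows the scanner upright over the steel bar, its head at (344,284) and the bar's label up at (343,331). The focus is about 4 mm high, well inside 20 mm. Holding on.

```bash
python3 -m pendant '[[[0,0,0,0,0,0,0.2],[0,0,0,0,0,0,0.2],[0,0,0,0,0,0,0.2],[0,0,0,0,0,0,0.2],[0,0,0,0,0,0,0.2],[0,0,0,0,0,0,0.2],[0,0,0,0,0,0,0.2],[0,0,0,0,0,0,0.2],[0,0,0,0,0,0,0.2],[0,0,0,0,0,0,0.2],[0,0,0,0,0,0,0.2],[0,0,0,0,0,0,0.2],[0,0,0,0,0,0,0.2],[0,0,0,0,0,0,0.2],[0,0,0,0,0,0,0.2],[0,0,-0.04,0,0,0,0.2],[0,0,-0.04,0,0,0,0.2],[0,0,0,0,0,0,0.2]]]'
python3 - <<'E'
from h import *
t=snap('top'); objs(t,.008,.03)
s=snap('wrist'); objs(s,.008,.03); label(s,.4315,.271,8.8,'brass'); label(s,.4575,.2145,-7.8,'copper')
goto(.4325,.271,.24,np.radians(8.8))
E
```

```text
t: 21.55
tcp_pos: [0.5289, 0.4822, 0.2497]
tool_rot: [-0.07, 0.998, 0.003, 0.005]
force: [1.2, 0.6, -1.3]
finger_gap: 0.344
gripper_force: 50.5
(307, 131) 110 c mm 792 259 wh 58 14 ang 89.3 zmax 30 rgb [86 87 84]
(257, 161) 255 c mm 726 376 wh 49 90 ang 56.2 zmax 30 rgb [181 167 119]
(287, 159) 332 c mm 728 305 wh 54 55 ang 83.1 zmax 26 rgb [79 78 63]
(179, 165) 569 c mm 702 549 wh 43 94 ang 5.7 zmax 30 rgb [43 44 45]
(430, 190) 1201 c mm 666 -24 wh 95 94 ang 3.9 zmax 30 rgb [114 122 171]
(284, 219) 1529 c mm 592 305 wh 85 130 ang 11.5 zmax 30 rgb [203 205 203]
(207, 241) 267 c mm 525 475 wh 79 18 ang 9.6 zmax 30 rgb [121 126 123]
(391, 253) 434 c mm 518 53 wh 37 110 ang 65.1 zmax 29 rgb [ 82 109 102]
(364, 271) 334 c mm 476 120 wh 166 11 ang 0.1 zmax 20 rgb [215 216 219]
(419, 271) 201 c mm 488 -2 wh 26 110 ang 58.1 zmax 26 rgb [ 83 109 101]
(156, 256) 85 c mm 494 587 wh 22 31 ang 89.5 zmax 29 rgb [ 98  80 140]
(322, 278) 378 c mm 458 215 wh 24 79 ang 82.4 zmax 30 rgb [124  99  84]
(297, 289) 395 c mm 432 270 wh 80 24 ang 9.1 zmax 30 rgb [140 125  90]
(242, 301) 401 c mm 402 391 wh 
[... 768 characters left out ...]
48 c mm 713 293 wh 19 53 ang 41.5 zmax 20 rgb [64 60 50]
(200, 349) 106 c mm 693 380 wh 3 25 ang 15.9 zmax 19 rgb [120 111  81]
(367, 397) 123 c mm 715 559 wh 14 16 ang 13.0 zmax 30 rgb [47 44 39]
(24, 401) 784 c mm 781 193 wh 52 13 ang 86.8 zmax 30 rgb [90 95 92]
brass n 849 ang 2/50/98 [-29.5  16.4  46.3] X [-0.0218  0.0212] visible (np.float64(-49.0), np.float64(105.0))
copper n 667 ang 2/50/98 [-33.9  14.4  35.2] X [-0.0226  0.0201] visible (np.float64(-42.0), np.float64(111.0))
turn about tool z: total frac -0.11 (of .12) rad -0.013
tcp [0.5263 0.4804 0.2445] shift frac BEFORE turn [ 0.1527 -0.2429  0.0052] AFTER turn [ 0.1559 -0.2408  0.0057] dist 0.23 tilt [ 1.6e-03 -8.0e-04  1.0e+00]
```

```bash
python3 -m pendant '[[[0.031,-0.048,0,0,0,-0.11,0.2],[0.031,-0.048,0,0,0,0,0.2],[0.031,-0.048,0,0,0,0,0.2],[0.031,-0.048,0,0,0,0,0.2],[0.031,-0.048,0,0,0,0,0.2],[0,0,0.03,0,0,0,0.2],[0,0,0.03,0,0,0,0.2],[0,0,0.028,0,0,0,0.2],[0,0,0,0,0,0,0.2],[0,0,0,0,0,0,0.2],[0,0,0,0,0,0,0.2],[0,0,0,0,0,0,0.2],[0,0,0,0,0,0,0.2]]]'
python3 - <<'E'
from h import *
goto(.4325,.271,.174,np.radians(8.8))
t=snap('side'); label(t,.4315,.271,8.8,'brass'); label(t,.5245,.4783,8,'steel')
E
python3 -m pendant '[[[0,0,0,0,0,0,0.2],[0,0,0,0,0,0,0.2],[0,0,0,0,0,0,0.2],[0,0,0,0,0,0,0.2],[0,0,0,0,0,0,0.2],[0,0,0,0,0,0,0.2],[0,0,0,0,0,0,0.2],[0,0,0,0,0,0,0.2],[0,0,0,0,0,0,0.2],[0,0,0,0,0,0,0.2],[0,0,0,0,0,0,0.2],[0,0,0,0,0,0,0.2],[0,0,0,0,0,0,0.2],[0,0,0,0,0,0,0.2],[0,0,0,0,0,0,0.2],[0,0,0,0,0,0,0.2],[0,0,0,0,0,0,0.2],[0,0,0,0,0,0,0.2],[0,0,0,0,0,0,0.2],[0,0,0,0,0,0,0.2]]]'
```

```text
t: 22.95
tcp_pos: [0.4328, 0.2721, 0.1742]
tool_rot: [-0.077, 0.997, 0.0, 0.001]
force: [-0.7, 0.6, -1.8]
finger_gap: 0.349
gripper_force: 50.7
turn about tool z: total frac 0.00 (of .12) rad 0.0
tcp [0.4328 0.2721 0.1742] shift frac BEFORE turn [ 0.0006 -0.0013  0.0002] AFTER turn [ 0.0006 -0.0013  0.0002] dist 0.001 tilt [ 1.8e-03 -3.0e-04  1.0e+00]
brass n 66 ang 2/50/98 [-0.9 29.1 40.4] X [-0.0222  0.0214] visible (np.float64(-11.0), np.float64(141.0))
steel n 151 ang 2/50/98 [-20.   19.8  36.6] X [-0.0229  0.0218] visible (np.float64(-18.0), np.float64(136.0))
t: 25.0
tcp_pos: [0.4324, 0.2718, 0.1733]
tool_rot: [-0.077, 0.997, -0.0, -0.0]
force: [0.5, -0.1, -1.0]
finger_gap: 0.344
gripper_force: 50.7
```

```bash
python3 -m pendant '[[[0,0,0,0,0,0,0.2],[0,0,0,0,0,0,0.2],[0,0,0,0,0,0,0.2],[0,0,0,0,0,0,0.2],[0,0,0,0,0,0,0.2],[0,0,0,0,0,0,0.2],[0,0,0,0,0,0,0.2],[0,0,0,0,0,0,0.2],[0,0,0,0,0,0,0.2],[0,0,0,0,0,0,0.2],[0,0,0,0,0,0,0.2],[0,0,0,0,0,0,0.2],[0,0,0,0,0,0,0.2],[0,0,0,0,0,0,0.2],[0,0,0,0,0,0,0.2],[0,0,-0.025,0,0,0,0.2],[0,0,-0.025,0,0,0,0.2],[0,0,0,0,0,0,0.2],[0,0,0,0,0,0,0.2]]]'
python3 - <<'E'
from h import *
t=snap('top'); objs(t,.008,.03,.5)
s=snap('wrist'); label(s,.4575,.2155,-7.7,'copper'); save('w9',s['pixels'])
t=snap('side'); label(t,.4315,.271,8.8,'brass'); label(t,.5245,.4783,8,'steel'); label(t,.4575,.2155,-7.7,'copper')
goto(.4595,.2155,.174,np.radians(-7.7))
E
```

```text
t: 26.9
tcp_pos: [0.4323, 0.2718, 0.2133]
tool_rot: [-0.077, 0.997, 0.0, 0.0]
force: [-0.2, 0.5, -2.0]
finger_gap: 0.342
gripper_force: 50.9
(307, 131) 108 c mm 792 259 wh 58 14 ang 89.9 zmax 28 rgb [84 86 83]
(257, 161) 253 c mm 725 376 wh 49 89 ang 55.1 zmax 30 rgb [176 162 115]
(287, 159) 333 c mm 728 304 wh 56 52 ang 2.4 zmax 29 rgb [78 76 62]
(430, 190) 1188 c mm 665 -23 wh 95 94 ang 85.6 zmax 30 rgb [112 120 168]
(284, 218) 1538 c mm 592 305 wh 84 129 ang 12.1 zmax 30 rgb [200 203 201]
(206, 245) 400 c mm 525 478 wh 81 24 ang 7.1 zmax 30 rgb [123 129 127]
(391, 253) 435 c mm 518 53 wh 36 110 ang 64.8 zmax 30 rgb [ 80 106 100]
(364, 271) 338 c mm 477 121 wh 169 10 ang 0.3 zmax 20 rgb [183 185 189]
(419, 271) 200 c mm 488 -2 wh 26 110 ang 58.1 zmax 24 rgb [ 81 107  99]
(239, 309) 126 c mm 390 395 wh 55 15 ang 4.9 zmax 29 rgb [224 148 182]
(429, 309) 70 c mm 388 -27 wh 71 14 ang 18.9 zmax 30 rgb [149 150 146]
(359, 327) 165 c mm 352 131 wh 14 57 ang 9.0 zmax 22 rgb [165 169 165]
(320, 330) 78 c mm 343 214 wh 8 45 ang 16.4 zmax 22 rgb [ 47  77 135]
copper n 740 ang 2/50/98 [-53.   -5.9  30.1] X [-0.0222  0.0203] visible (np.float64(-69.0), np.float64(82.0))
brass n 93 ang 2/50/98 [-11.2  23.5  40.2] X [-0.0217  0.0213] visible (np.float64(-11.0), np.float64(141.0))
steel n 151 ang 2/50/98 [-20.   19.8  36.6] X [-0.0229  0.0218] visible (np.float64(-18.0), np.float64(136.0))
copper n 55 ang 2/50/98 [-10.   16.4 129.5] X [-0.0222  0.0196] visible (np.float64(-8.0), np.float64(143.0))
turn about tool z: total frac 2.40 (of .12) rad 0.288
tcp [0.4316 0.2715 0.2123] shift frac BEFORE turn [-0.0239 -0.0745  0.0478] AFTER turn [-0.044  -0.0647  0.0478] dist 0.073 tilt [-2.3e-03  5.0e-04  1.0e+00]
```

```bash
python3 -m pendant '[[[0,0,0,0,0,0.8,0.2],[0,0,0,0,0,0.8,0.2],[0,0,0,0,0,0.8,0.2],[-0.022,-0.032,0,0,0,0,0.2],[-0.022,-0.032,0,0,0,0,0.2],[0,0,0.024,0,0,0,0.2],[0,0,0.024,0,0,0,0.2],[0,0,0,0,0,0,0.2],[0,0,0,0,0,0,0.2],[0,0,0,0,0,0,0.2],[0,0,0,0,0,0,0.2]]]'
python3 - <<'E'
from h import *
goto(.4595,.2155,.174,np.radians(-7.7))
s=snap('wrist'); label(s,.4575,.2155,-7.7,'copper'); objs(s,.008,.03,.4)
E
python3 -m pendant '[[[0,0,0,0,0,0,0.2],[0,0,0,0,0,0,0.2],[0,0,0,0,0,0,0.2],[0,0,0,0,0,0,0.2],[0,0,0,0,0,0,0.2],[0,0,0,0,0,0,0.2],[0,0,0,0,0,0,0.2],[0,0,0,0,0,0,0.2],[0,0,0,0,0,0,0.2],[0,0,0,0,0,0,0.2],[0,0,0,0,0,0,0.2],[0,0,0,0,0,0,0.2],[0,0,0,0,0,0,0.2],[0,0,0,0,0,0,0.2],[0,0,0,0,0,0,0.2],[0,0,0,0,0,0,0.2],[0,0,0,0,0,0,0.2],[0,0,0,0,0,0,0.2],[0,0,0,0,0,0,0.2],[0,0,0,0,0,0,0.2]]]'
```

```text
t: 28.15
tcp_pos: [0.4609, 0.2167, 0.1757]
tool_rot: [0.067, 0.998, 0.0, 0.001]
force: [0.3, 0.2, -1.1]
finger_gap: 0.344
gripper_force: 50.8
turn about tool z: total frac 0.00 (of .12) rad 0.0
tcp [0.4609 0.2167 0.1757] shift frac BEFORE turn [ 0.0015 -0.0018  0.0021] AFTER turn [ 0.0015 -0.0018  0.0021] dist 0.002 tilt [ 1.6e-03 -6.0e-04  1.0e+00]
copper n 765 ang 2/50/98 [-74.3   0.2  74.7] X [-0.0226  0.0085] visible (np.float64(-76.0), np.float64(76.0))
(231, 71) 4378 c mm 344 170 wh 16 135 ang 9.0 zmax 18 rgb [180 191 225]
(553, 108) 4714 c mm 400 389 wh 21 80 ang 90.0 zmax 27 rgb [233 174 203]
(386, 175) 3787 c mm 430 271 wh 80 25 ang 8.7 zmax 28 rgb [212 193 142]
(197, 239) 2619 c mm 470 121 wh 10 161 ang 89.8 zmax 14 rgb [206 207 212]
(316, 180) 964 c mm 426 219 wh 24 20 ang 82.0 zmax 27 rgb [225 162 122]
(56, 239) 219 c mm 444 12 wh 11 21 ang 19.1 zmax 22 rgb [120 147 140]
(129, 294) 5317 c mm 504 58 wh 58 109 ang 83.1 zmax 30 rgb [ 99 129 122]
(472, 327) 4403 c mm 574 324 wh 61 85 ang 11.4 zmax 30 rgb [192 198 195]
t: 30.2
tcp_pos: [0.4604, 0.2164, 0.1749]
tool_rot: [0.067, 0.998, -0.0, -0.0]
force: [0.4, 0.8, -1.3]
finger_gap: 0.345
gripper_force: 50.8
```

```bash
python3 -m pendant '[[[0,0,0,0,0,0,0.2],[0,0,0,0,0,0,0.2],[0,0,0,0,0,0,0.2],[0,0,0,0,0,0,0.2],[0,0,0,0,0,0,0.2],[0,0,0,0,0,0,0.2],[0,0,0,0,0,0,0.2],[0,0,0,0,0,0,0.2],[0,0,0,0,0,0,0.2],[0,0,0,0,0,0,0.2],[0,0,0,0,0,0,0.2],[0,0,0,0,0,0,0.2],[0,0,0,0,0,0,0.2],[0,0,0,0,0,0,0.2],[0,0,0,0,0,0,0.2],[0,0,-0.04,0,0,0,0.2],[0,0,-0.04,0,0,0,0.2],[0,0,0,0,0,0,0.2],[0,0,0,0,0,0,0.2]]]'
python3 - <<'E'
from h import *
goto(.6185,.102,.24,np.radians(3))
s=snap('top'); save('t10',s['pixels'])
im=s['pixels']; hsv=cv2.cvtColor(im,cv2.COLOR_RGB2HSV)
v,u=np.nonzero(((hsv[...,0]>20)&(hsv[...,0]<35)&(hsv[...,1]>130)&(hsv[...,2]>90))[185:240,350:400]); q=np.array([plane(s,a+350,b+185,.004) for a,b in zip(u,v)]); print('yellow',cv2.minAreaRect((q[:,:2]*1000).astype(np.float32)))
E
```

```text
t: 32.1
tcp_pos: [0.4605, 0.2164, 0.2393]
tool_rot: [0.067, 0.998, 0.0, 0.001]
force: [-0.6, 0.1, -1.5]
finger_gap: 0.344
gripper_force: 51.1
turn about tool z: total frac -1.56 (of .12) rad -0.187
tcp [0.4605 0.2164 0.2393] shift frac BEFORE turn [-0.215  -0.1152 -0.0007] AFTER turn [-0.1898 -0.1531 -0.0009] dist 0.195 tilt [ 1.3e-03 -4.0e-04  1.0e+00]
yellow ((617.4922485351562, 101.40299987792969), (93.36189270019531, 70.89299774169922), 1.8987820148468018)
```

View pics/t10.png

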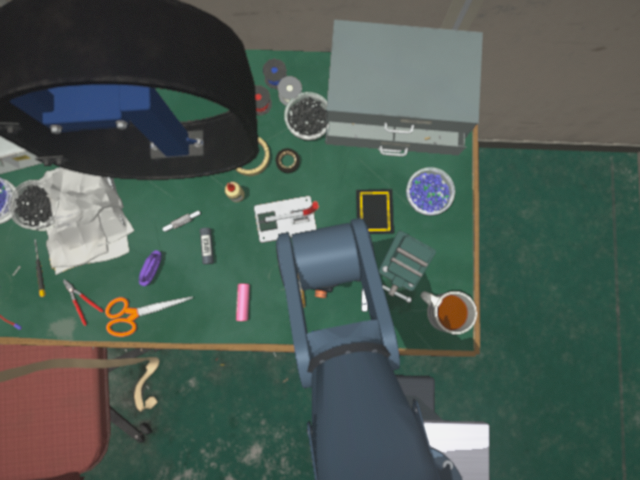

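The mat is empty, its yellow outline centred at (375,211), which gives (0.6175, 0.1015). Steel's label is up at (206,245). Taking the scanner home.

```bash
python3 -m pendant '[[[0,0,0,0,0,-0.78,0.2],[0,0,0,0,0,-0.78,0.2],[-0.0475,-0.0383,0,0,0,0,0.2],[-0.0475,-0.0383,0,0,0,0,0.2],[-0.0475,-0.0383,0,0,0,0,0.2],[-0.0475,-0.0383,0,0,0,0,0.2],[0,0,0,0,0,0,0.2],[0,0,0.04,0,0,0,0.2],[0,0,0.04,0,0,0,0.2],[0,0,0.04,0,0,0,0.2],[0,0,0.03,0,0,0,0.2],[0,0,0,0,0,0,0.2],[0,0,0,0,0,0,0.2],[0,0,0,0,0,0,0.2]]]'
python3 - <<'E'
from h import *
goto(.6185,.102,.0965,np.radians(3)); print(monitor.sense()['force'])
E
```

```text
t: 33.55
tcp_pos: [0.6194, 0.1021, 0.1199]
tool_rot: [-0.026, 1.0, -0.0, 0.001]
force: [0.3, 0.8, -0.7]
finger_gap: 0.344
gripper_force: 50.8
turn about tool z: total frac 0.00 (of .12) rad 0.0
tcp [0.6194 0.1021 0.1199] shift frac BEFORE turn [ 0.0011 -0.0001  0.0292] AFTER turn [ 0.0011 -0.0001  0.0292] dist 0.023 tilt [1.9e-03 1.0e-04 1.0e+00]
[ 0.28440975  0.75903783 -0.73353272]
```

```bash
python3 -m pendant '[[[0,0,0.01,0,0,0,0.2],[0,0,0.01,0,0,0,0.2],[0,0,0.005,0,0,0,0.2],[0,0,0.0035,0,0,0,0.2],[0,0,0,0,0,0,0.2],[0,0,0,0,0,0,0.2],[0,0,0,0,0,0,0.2]]]'
python3 - <<'E'
from h import *
s=snap('side'); P=cloud(s); m=(abs(P[...,0]-.617)<.05)&(abs(P[...,1]-.1)<.05)&(P[...,2]<.1); 
c=s['pixels'][170:300,210:400]; save('s11',cv2.resize(c,None,fx=4,fy=4,interpolation=cv2.INTER_CUBIC))
E
```

```text
t: 34.25
tcp_pos: [0.6184, 0.1019, 0.0966]
tool_rot: [-0.026, 1.0, -0.0, -0.0]
force: [-2.8, 0.2, 5.2]
finger_gap: 0.344
gripper_force: 51.7
```

View pics/s11.png

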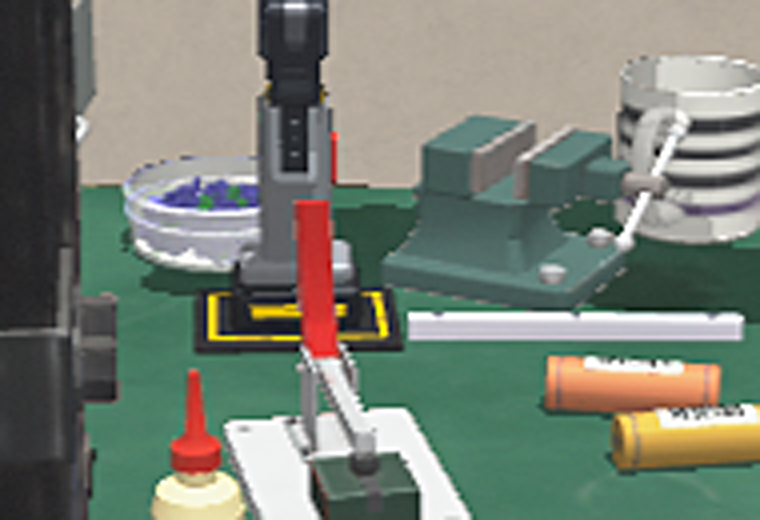

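The scanner is down on the mat at (300,300) in the crop, with 5 N of contact force, and the brass and copper labels are up. Releasing.

```bash
python3 -m pendant '[[[0,0,0,0,0,0,0.4],[0,0,0,0,0,0,0.5],[0,0,0,0,0,0,0.6],[0,0,0,0,0,0,0.75],[0,0,0,0,0,0,0.75],[0,0,0,0,0,0,0.75],[0,0,-0.02,0,0,0,0.75],[0,0,-0.05,0,0,0,0.75],[0,0,-0.05,0,0,0,0.75],[0,0,-0.05,0,0,0,0.75],[0,0,-0.02,0,0,0,0.75],[0,0,0,0,0,0,0.75],[0,0,0,0,0,0,0.75]]]'
python3 - <<'E'
from h import *
print(monitor.sense()['force'])
s=snap('wrist'); P=cloud(s); save('w12',s['pixels'])
m=(P[...,2]>.118)&(P[...,2]<.135)&(abs(P[...,0]-.617)<.06)&(abs(P[...,1]-.1)<.06); q=P[m]; print(m.sum(),cv2.minAreaRect((q[:,:2]*1000).astype(np.float32)),q[:,2].mean(),q[:,2].std())
label(s,.4575,.2155,-7.7,'copper'); label(s,.4315,.271,8.8,'brass')
for n in('side','top'):
    t=snap(n); print(n); label(t,.4315,.271,8.8,'brass'); label(t,.5245,.4783,8,'steel'); label(t,.4575,.2155,-7.7,'copper')
objs(t,.008,.03,.5)
E
```

```text
t: 35.6
tcp_pos: [0.6181, 0.102, 0.2476]
tool_rot: [-0.026, 1.0, 0.0, -0.0]
force: [-0.3, 0.7, -0.7]
finger_gap: 0.754
gripper_force: 0.0
[-0.28108516  0.69416182 -0.66191858]
1926 ((616.5491943359375, 101.51165008544922), (34.61053466796875, 28.21756362915039), 2.6992909908294678) 0.12441082885645119 0.0023176147816926455
copper n 857 ang 2/50/98 [-49.6  -9.9  31.8] X [-0.0159  0.0206] visible (np.float64(-92.0), np.float64(62.0))
brass n 359 ang 2/50/98 [-34.2  -5.8  49.3] X [0.0066 0.0216] visible (np.float64(-106.0), np.float64(49.0))
side
brass n 93 ang 2/50/98 [-11.2  23.5  40.2] X [-0.0217  0.0213] visible (np.float64(-11.0), np.float64(141.0))
steel n 151 ang 2/50/98 [-20.   19.8  36.6] X [-0.0229  0.0218] visible (np.float64(-18.0), np.float64(136.0))
copper n 66 ang 2/50/98 [ -9.6  15.7 129.2] X [-0.0231  0.0208] visible (np.float64(-8.0), np.float64(143.0))
top
brass n 157 ang 2/50/98 [-33.6   5.9  53.1] X [-0.0204  0.0211] visible (np.float64(-79.0), np.float64(76.0))
steel n 140 ang 2/50/98 [-36.2   7.3  55. ] X [-0.0222  0.0225] visible (np.float64(-90.0), np.float64(65
[... 335 characters left out ...]
 429 c mm 673 -13 wh 72 75 ang 7.7 zmax 30 rgb [ 80  87 120]
(365, 210) 93 c mm 620 120 wh 74 14 ang 2.1 zmax 30 rgb [70 70 62]
(284, 218) 1545 c mm 592 305 wh 85 130 ang 12.4 zmax 30 rgb [201 203 201]
(206, 245) 395 c mm 525 478 wh 80 24 ang 8.7 zmax 30 rgb [124 130 128]
(364, 272) 336 c mm 476 121 wh 10 167 ang 90.0 zmax 20 rgb [227 229 231]
(382, 267) 68 c mm 489 83 wh 38 11 ang 0.4 zmax 25 rgb [ 87 110 105]
(322, 278) 391 c mm 460 214 wh 24 83 ang 82.4 zmax 30 rgb [186 148 125]
(297, 289) 398 c mm 434 271 wh 82 24 ang 8.7 zmax 30 rgb [177 159 116]
(242, 301) 400 c mm 402 391 wh 77 25 ang 0.2 zmax 30 rgb [219 141 174]
(341, 329) 394 c mm 346 169 wh 15 134 ang 8.3 zmax 24 rgb [154 166 187]
```

View pics/w12.png

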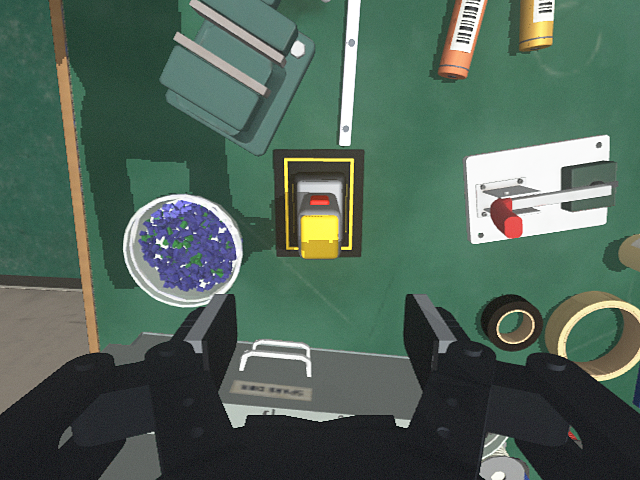

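The scanner stands centred on its mat, cap at (320,235). The brass and copper labels are up, all the bars are where I left them, and the gripper is clear. Handing in.

```bash
python3 -c "
from station import job; print(job.sign_off())"
```

```text
the job is handed in; nothing more can be done
None
```

I rolled the steel, brass and copper bars label-up, scanned them in that order and stood the scanner back on its mat; no white bar was found, and the job was handed in at about 36 s with no verdict returned.

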